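# Close two slide-drying channels into one interlocked pair

### The arm

A 7-joint arm with a two-finger parallel gripper is mounted at the origin on the work surface; the furniture and walls round the work are solid. World frame = base frame: x ahead of the robot, y to its left, z up, the work surface at z = 0. Lengths are in m, angles in rad, forces in N, time in s.
With the tool pointing down it reaches from about 0.35 to 0.9 m from the base axis. Payload 8.1 kg.
Tool frame: the origin (TCP) lies at the very end of the fingers, on their centre line; the grasp point (between the pads) lies 19 mm behind it; y points along the fingers, x is the direction in which the jaws open and shut, and the axes are right-handed (so a half turn about y gives the same grasp; the last joint's range is limited). The gripper opens to 92 mm and grips with 3 to 60 N. Pads are 19 mm wide; open, the fingers measure 130 mm over their backs; the gripper's body (75 mm by 190 mm) begins 47 mm behind the grasp point.
Start: joints at [1.035, 0.434, 0.025, 1.573, -0.012, 1.134, -0.075], TCP at [0.262, -0.567, 0.203] pointing down, gripper open.
Joint ranges: [-2.62, 2.62], [-0.44, 2.09], [-1.27, 1.32], [0.08, 2.57], [-1.32, 4.46], [0.12, 2], [-2.74, 2.74]. Speed limits (rad/s): [2.22, 2.22, 3.01, 3.01, 3.14, 3.14, 3.14].

### API

Orientations are given as a rotation vector (axis times angle).
In Python, from cell import arm, imaging gives the robot as it stands. The module is installed in compiled form; this text tells all that it offers.
- The arm moves only by the tool send_rows, never from a script. Its argument "steps" is a list of rows, each a list of 5 numbers: the opening, from 0 (shut) to 1 (fully open), then the shift along the tool's x, y, z in cm, then the turn about the tool's y in rad. In form: [[jaw, x, y, z, roll], ...]. A call has 1 to 20 rows; each row is the pose to reach, as a shift and turn from the pose commanded when the call began, along the tool's axes at that moment; what a row does not reach only later rows make up. A row lasts 1/8 s, in which the tool goes at most 62.5 mm and 10.7 degrees, less where a joint would pass 70% of its speed; a pose out of reach is approached as far as the arm can. A call with a gripper value outside its range is refused whole. The fingers move at their own pace and stop on an object; "squeeze" is the grip in N (left out, the last holds). Time passes only in rows, so rows that repeat a pose let the fingers close. It gives the time, the measured TCP pose, the force and the opening at its end, in the units of the state.
- arm.observe(): the state, without advancing time (a new reading comes with each control period).
- imaging.get_image(name): name is "side" or "top"; returns the picture (480x640x3 uint8, blue, green, red); there is no depth.
- imaging.camera_params(name): a dict with "camera_matrix" (3x3 intrinsics, pixels), "distortion" ([k1, k2, p1, p2, k3] as OpenCV has them; the pictures are not rectified), "position" and "orientation" of the camera in the world. Camera axes: x right, y down, z forward; pixel columns grow to the right and rows downward; lengths in m; the calibration is good to about 2 mm. A picture is of the moment at which its call begins. camera_params takes no time and is no camera call.
- arm.sign_off(): hands the job in, once; it reports no verdict.
The state is a dict: "clock": time; "joints": joint angles; "dq": joint speeds; "joint_efforts": joint torques, N m; "position": TCP position; "ee_rot": TCP orientation; "force": force on the tool from outside, world axes, zero at the start; "ft_torque": the same for the moment, N m; "width": opening from 0.0 (shut) to 1.0 (fully open).
Only numpy, scipy, OpenCV 4.12 (cv2) and the standard library are available. Lean on these libraries where they do the work, as an engineer would, in place of code of your own. Each camera call takes 0.05 s, during which the arm holds its last target.

### The job

Pack away the two steel slide-drying channels: leave the one on the rubber mat lying open side up, turn the other one over and set it gently open side down on it, so that the two interlock, each with one flange inside the other, fully seated. Then slide the upper one sideways until the two close to the narrowest possible box, one flange's thickness out of line, with their ends level. Leave the pair on the mat and do not disturb the glass dish and the cup that stand near.

Things in the scene. Friction and masses are not known exactly. Their poses are not given: they have to be found in the camera images.
- base_channel: loose steel U channel, open side up on the mat: 130 mm long (y), 68 mm wide (x), flanges 46 mm high, all walls 4 mm, trough 60 mm wide, 42 mm deep, ends open, about 0.35 kg. Origin: centre of the web's outer face (underside); z towards the open side (up). When the other is seated on it, that one's web rests on these flange tops and its outer face is 50 mm above this origin.
- cover_channel: second channel, same shape, size and mass, open side up on the bare bench at the other work place; to be turned over. It stands safely on its end; seated upside down on the other it rests level up to 32 mm off to one side, farther it tips. Origin: centre of the web's outer face (underside at the start); y along the length, x across the width, z towards the open side (finally down).
- mat: black rubber mat, 160 x 160 mm and 4 mm thick, fixed to the bench, yaw varies; the base channel lies near its middle, roughly parallel to it. Origin: centre of its underside
- crystal_dish: bystander: round glass dish, 97 mm across and 45 mm high, loose, ahead of the robot between the two work places; origin at the centre of its underside
- cup: bystander: small grey open cup, 54 mm across and 52 mm high, loose, at the far right corner of the bench beyond the right-hand work place; origin at the centre of its underside
Mind the look-alikes: they are no part of the job. What is shaped like the base_channel but yellow is not meant.

How it is judged:
At the end, for the whole second after the job is handed in: Base channel open side up on the mat (centres within 50 mm); cover upside down on it, parallel within 0.06 rad, interlocked and seated (web's outer face 50 +/- 3 mm above the base's underside), sideways offset at most 7 mm (4 mm = closed, either side), ends level within 10 mm, at rest (angle between base_channel's own z axis and vertical below 0.05 rad and angle between cover_channel's own z axis and vertical above 3.08 rad and z of cover_channel in the frame of base_channel between 0.047 and 0.053 m and x of cover_channel in the frame of base_channel between -0.007 and 0.007 m and y of cover_channel in the frame of base_channel between -0.01 and 0.01 m and angle between the y axis of cover_channel and the y axis of base_channel, either way round below 0.06 rad and horizontal distance between base_channel and mat below 0.05 m and height (world z) of base_channel between 0.002 and 0.008 m and linear speed of each of cover_channel, base_channel below 0.02 m/s); the robot touches nothing.
It fails at once if a bystander was moved by more than 25 mm (distance of any of crystal_dish, cup from where it was at the start of the episode above 0.025 m).
It fails at once if the channels were banged together (more than 60 N between them) (contact force between cover_channel and base_channel above 60 N).
It also fails if it takes over 72 s, if anything falls off the work surface, if the arm or the gripper's body presses on something with over 40 N, if the wrist force passes 120 N, or if a joint passes its speed limit or range.

## Working session

There is one attempt and no reset: what is moved stays moved. The work goes in short steps, Python scripts to look and compute and a tool call to move; the robot and the scene stay as the last step left them, time stands still between calls to the robot, and variables do not carry over. Pictures are saved under pics/ and viewed, and the job is handed in when it is done.

Besides the shell and the picture viewer there is one more tool, called after ">>>" by a JSON object that holds its "fn" and its "kwargs", one argument or row to a line. send_rows: Moves the arm, as the interface text tells. Its arguments: {"type":"object","properties":{"steps":{"type":"array","items":{"type":"array","items":{"type":"number"}}},"squeeze":{"type":"number"}},"required":["steps"]}

```bash
ls; mkdir -p pics
python3 - <<'E'
from cell import arm, imaging
import cv2
print(arm.observe())
for n in ("side","top"):
    print(n, imaging.camera_params(n))
    cv2.imwrite(f"pics/{n}0.png", imaging.get_image(n))
E
```

```text
pics
{'clock': 0.0, 'joints': array([ 1.03541578,  0.43520992,  0.02496553,  1.57407408, -0.01159138,
        1.13398585, -0.07507682]), 'dq': array([ 1.14127772e-03,  1.03380244e-03,  1.54713854e-03,  1.27309553e-04,
       -1.02869726e-03, -1.43277355e-03,  9.88800380e-05]), 'joint_efforts': array([ 1.98068547e-04, -6.67855239e+01,  9.85229574e-01, -3.14456785e+01,
       -6.04183367e-02,  4.27922665e-02,  1.64908761e-04]), 'position': array([ 0.26184766, -0.56691933,  0.20256192]), 'ee_rot': array([-1.38267491,  0.88583885, -0.8836012 ]), 'force': array([ 0.2490586 , -0.73558512,  0.07806218]), 'ft_torque': array([-0.01257721,  0.02361505,  0.01232429]), 'width': 1.0005983088015624}
side {'camera_matrix': array([[486.3612666 ,   0.        , 324.2694213 ],
       [  0.        , 486.3612666 , 230.07039249],
       [  0.        ,   0.        ,   1.        ]]), 'distortion': array([-0.0551571,  0.       ,  0.       ,  0.       ,  0.       ]), 'position': array([ 0.40749238, -1.18144765,  0.75997924]), 'orientation': array([-2.14992796, -0.08729623,  0.02174038])}
top {'camera_matrix': array([[618.72949769,   0.        , 303.67554882],
       [  0.        , 618.72949769, 241.02004091],
       [  0.        ,   0.        ,   1.        ]]), 'distortion': array([-0.14927491,  0.        ,  0.        ,  0.        ,  0.        ]), 'position': array([ 0.17716163, -0.07177222,  1.42091479]), 'orientation': array([-2.15814968,  2.16620014, -0.1040914 ])}
```

View pics/side0.png

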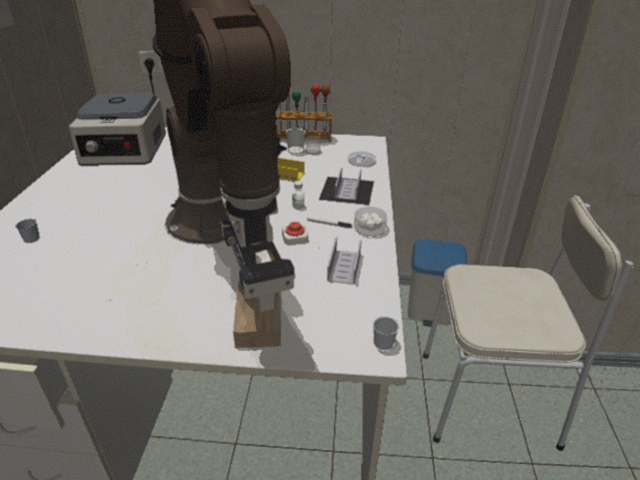

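View pics/top0.png

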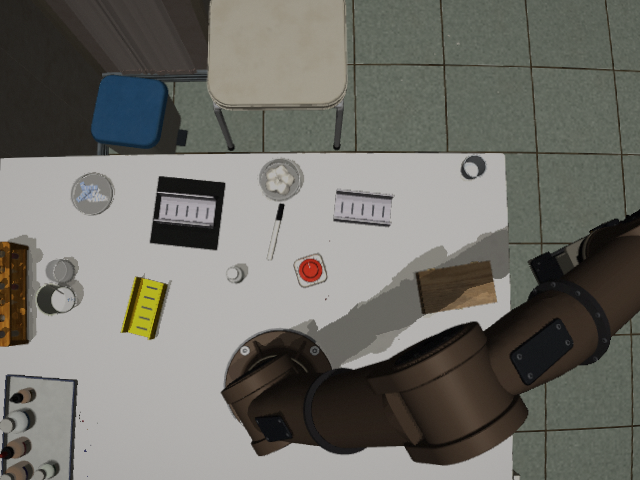

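Run:
```python
from scipy.spatial.transform import Rotation as R
from cell import arm
s=arm.observe()
print(R.from_rotvec(s['ee_rot']).as_matrix().round(3))
```

```text
[[ 0.419 -0.001  0.908]
 [-0.908  0.001  0.419]
 [-0.001 -1.    -0.   ]]
```

Candidates: (a) steel channel on the black mat at top px (187,210), the base. (b) Steel channel on the bare bench at (363,208), the cover. (c) Yellow channel at (145,307), a look-alike and not meant. Next I check with close crops and measure.

```bash
cat > h.py <<'E'
import numpy as np, cv2
from scipy.spatial.transform import Rotation as R
from cell import arm, imaging
def ray(n,uv):
    p=imaging.camera_params(n)
    q=cv2.undistortPoints(np.array(uv,float).reshape(-1,1,2),p['camera_matrix'],p['distortion']).reshape(-1,2)
    return p['position'], np.c_[q,np.ones(len(q))]@R.from_rotvec(p['orientation']).as_matrix().T
def w(n,uv,z):
    o,d=ray(n,uv); z=np.broadcast_to(z,len(d)); return o+d*((z-o[2])/d[:,2])[:,None]
def proj(n,P):
    p=imaging.camera_params(n); M=R.from_rotvec(p['orientation']).as_matrix().T
    return cv2.projectPoints(np.array(P,float).reshape(-1,1,3),cv2.Rodrigues(M)[0],-M@p['position'],p['camera_matrix'],p['distortion'])[0].reshape(-1,2)
def chan(c,yaw,z=0,flip=False):
    """corner pts (16) of a channel outer/inner top rim & base"""
    P=[]
    for zz in ((46,0) if not flip else (46,0)):
        for x in (-34,-30,30,34):
            for y in (-65,65): P.append((x/1e3,y/1e3,(zz if not flip else 46-zz)/1e3+z))
    P=np.array(P); r=R.from_euler('z',yaw).as_matrix()
    return P@r.T+np.array([c[0],c[1],0])
def crop(n,x,y,wd,ht,s,f,pts=None):
    im=imaging.get_image(n); c=cv2.resize(im[y:y+ht,x:x+wd],None,fx=s,fy=s,interpolation=cv2.INTER_CUBIC)
    if pts is not None:
        for u,v in pts: cv2.circle(c,(int((u-x+.5)*s),int((v-y+.5)*s)),2,(0,0,255),-1)
    for k in range(x-x%10+10,x+wd,10): cv2.line(c,(int((k-x+.5)*s),0),(int((k-x+.5)*s),6 if k%50 else 14),(0,160,0),1)
    for k in range(y-y%10+10,y+ht,10): cv2.line(c,(0,int((k-y+.5)*s)),(6 if k%50 else 14,int((k-y+.5)*s)),(0,160,0),1)
    cv2.imwrite(f"pics/{f}.png",c)
E
python3 - <<'E'
from h import *
crop("top",325,180,80,60,10,"cov1")
crop("top",140,170,100,85,7,"base1")
E
```

```text
(no output)
```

View pics/cov1.png

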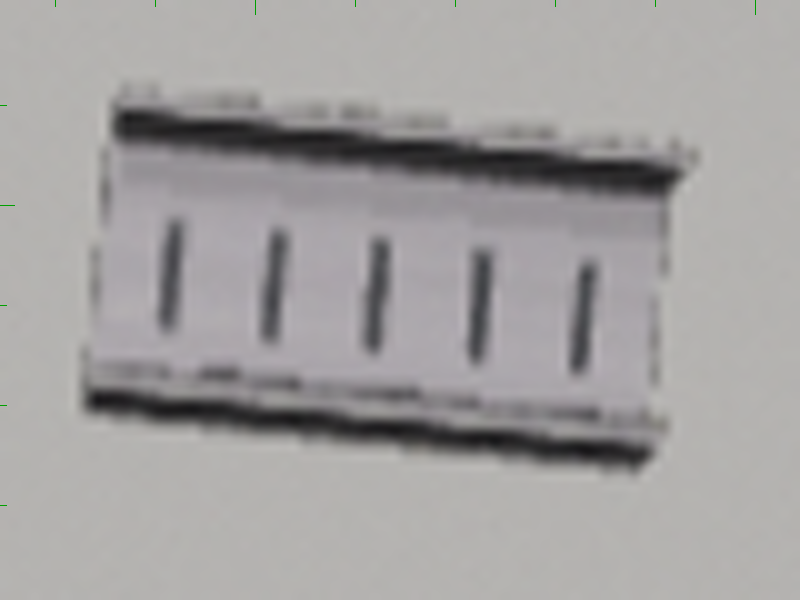

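View pics/base1.png

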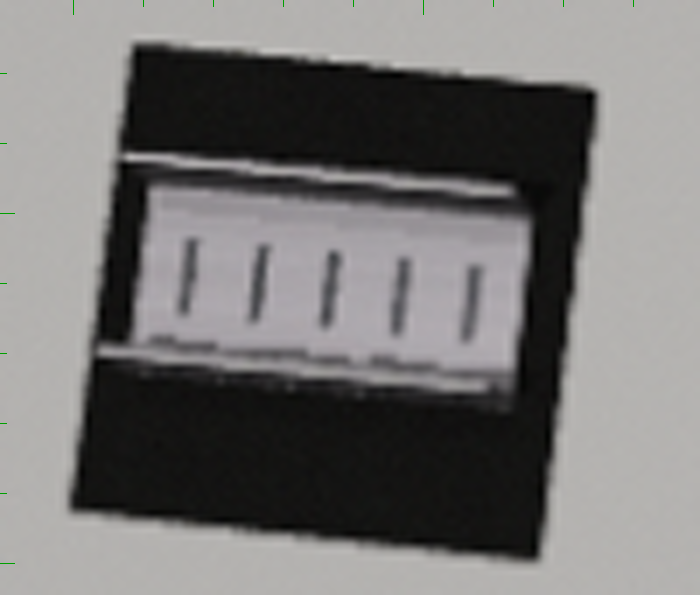

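```bash
cat >> h.py <<'E'
from scipy.optimize import least_squares
def fit(obs, c0, yaw0, z=0, n="top"):
    """obs: list of (local xyz mm, uv)"""
    L=np.array([o[0] for o in obs])/1e3; U=np.array([o[1] for o in obs],float)
    def P(p): return L@R.from_euler('z',p[2]).as_matrix().T+np.array([p[0],p[1],z])
    r=least_squares(lambda p:(proj(n,P(p))-U).ravel(),[*c0,yaw0])
    return r.x, r.fun.reshape(-1,2)
E
python3 - <<'E'
from h import *
A=lambda X,Y:(325+X/10-.5,180+Y/10-.5)
B=lambda X,Y:(140+X/7-.5,170+Y/7-.5)
c,e=fit([((34,65,46),A(115,90)),((34,-65,46),A(695,150)),((-34,65,0),A(88,412)),((-34,-65,0),A(645,470))],(.4,-.2),0)
print("cover",c.round(4),e.round(2).tolist())
b,e=fit([((34,65,46),B(120,152)),((34,-65,46),B(515,190)),((-34,65,46),B(98,352)),((30,65,4),B(147,182)),((30,-65,4),B(532,212)),((-30,65,4),B(130,342)) ],(.4,.2),0,.004)
print("base",b.round(4),e.round(2).tolist())
m,e=fit([((80,80,4),B(133,42)),((80,-80,4),B(597,90)),((-80,80,4),B(70,510)),((-80,-80,4),B(540,560))],(.4,.2),0,0)
print("mat",m.round(4),e.round(2).tolist())
print("dish",w("top",[(280,179)],.045), "rim px r", "cup",w("top",[(473,167)],.052))
for nm,p in (("pen",(276,230)),("red",(311,270)),("wood c1",(417,275)),("wood c2",(495,263)),("wood c3",(497,300)),("edge right",(507,200)),("edge far",(400,154)),('vial',(235,273))): print(nm,w("top",[p],0.0)[0].round(3))
crop("top",325,180,80,60,10,"cov2",proj("top",chan(c,c[2],0)))
crop("top",140,170,100,85,7,"base2",proj("top",chan(b,b[2],.004)))
E
```

```text
cover [ 0.402  -0.1942 -0.1036] [[0.62, -0.01], [-0.14, -0.3], [-0.28, 0.29], [-0.22, 0.03]]
base [ 0.4004  0.2143 -0.107 ] [[0.26, -1.09], [-0.03, -1.04], [-0.52, -0.23], [0.54, -0.36], [0.13, 0.73], [-0.37, 2.03]]
mat [ 0.3969  0.2137 -0.1099] [[-0.15, -0.08], [0.31, -0.34], [-0.26, 0.14], [0.09, 0.27]]
dish [[ 0.46527651 -0.00514938  0.045     ]] rim px r cup [[ 0.49100409 -0.4448495   0.052     ]]
pen [0.354 0.006 0.   ]
red [ 0.261 -0.075  0.   ]
wood c1 [ 0.249 -0.319  0.   ]
wood c2 [ 0.275 -0.503  0.   ]
wood c3 [ 0.189 -0.505  0.   ]
edge right [ 0.424 -0.538  0.   ]
edge far [ 0.534 -0.286  0.   ]
vial [0.255 0.101 0.   ]
```

View pics/cov2.png

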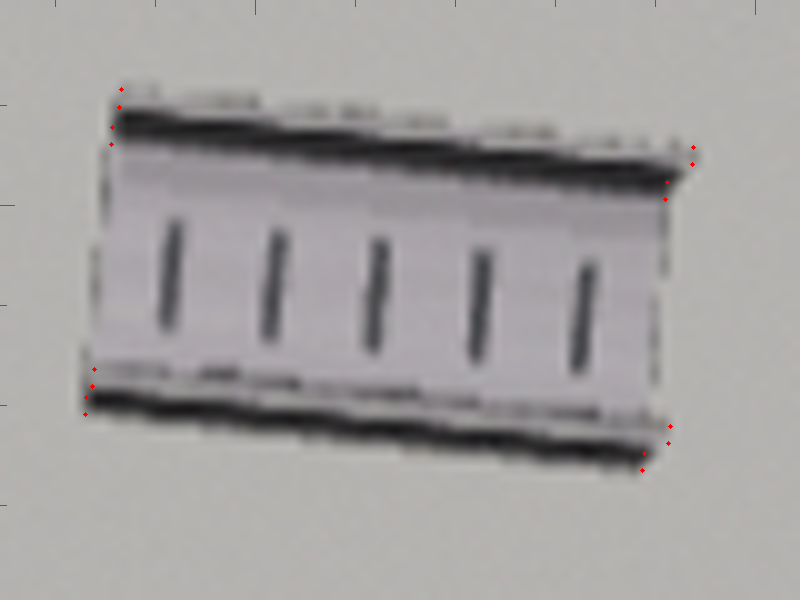

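View pics/base2.png

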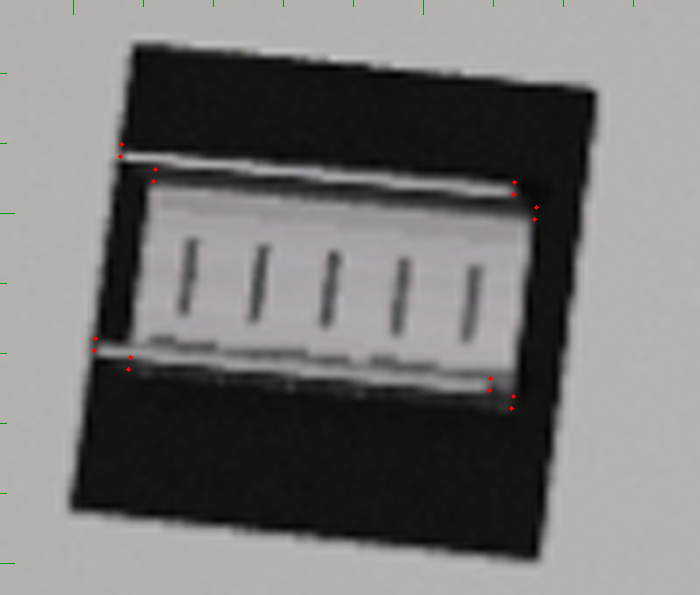

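Run:
```python
from h import *
B=lambda X,Y:(140+X/7-.5,170+Y/7-.5)
b,e=fit([((34,65,46),B(120,152)),((34,-65,46),B(515,184)),((30,-65,46),B(515,196)),((-34,65,46),B(97,358)),((-30,65,46),B(97,345)),((30,-65,4),B(532,214)),((-34,-65,0),B(513,410))],(.4,.2),0,.004)
print("base",b.round(4),e.round(2).tolist())
```

```text
base [ 0.3992  0.214  -0.0902] [[0.07, -0.12], [-0.11, -0.15], [-0.29, -0.12], [-0.08, -0.05], [0.12, 0.06], [0.08, 0.48], [0.21, -0.09]]
```

>>> {"fn": "send_rows", "kwargs": {
  "steps": [
    [1, -4, 0, 4, -0.13],
    [1, -8, 0, 8, -0.26],
    [1, -12, 0, 12, -0.39],
    [1, -16, 0, 16, -0.52],
    [1, -20, 0, 20, -0.65],
    [1, -24, 0, 24, -0.78],
    [1, -28, 2, 28, -0.91],
    [1, -32.3, 4, 30.9, -1.035],
    [1, -32.3, 6, 30.9, -1.035],
    [1, -32.3, 8, 30.9, -1.035],
    [1, -32.3, 8, 30.9, -1.035]
  ]
}}

```text
clock: 1.68
position: [0.4062, -0.1443, 0.1224]
ee_rot: [-1.569, 0.083, -0.079]
force: [0.7, -0.4, 0.0]
width: 1.0
```

Run:
```python
from h import *
crop("side",300,180,130,100,6,"s2")
s=arm.observe();print(s['position'],R.from_rotvec(s['ee_rot']).as_matrix().round(3))
```

```text
[ 0.4068967  -0.14450062  0.12330187] [[ 0.995 -0.001  0.103]
 [-0.103  0.     0.995]
 [-0.001 -1.     0.   ]]
```

View pics/s2.png

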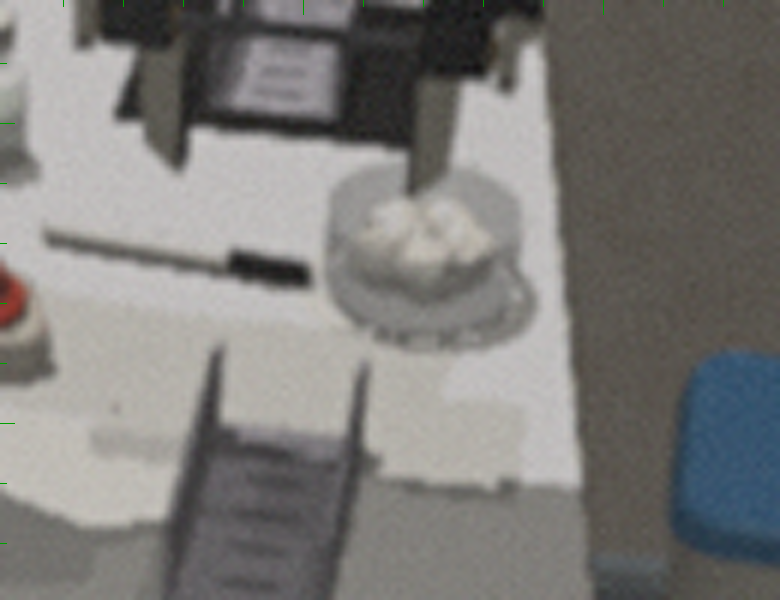

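>>> {"fn": "send_rows", "kwargs": {
  "steps": [
    [1, 0, 4, 0, 0],
    [1, 0, 8, 0, 0],
    [1, 0, 10.5, 0, 0],
    [1, 0, 11.8, 0, 0],
    [1, 0, 11.8, 0, 0]
  ]
}}

```text
clock: 2.35
position: [0.4074, -0.1448, 0.0055]
ee_rot: [-1.569, 0.081, -0.081]
force: [0.4, -0.4, -0.4]
width: 1.0
```

>>> {"fn": "send_rows", "kwargs": {
  "steps": [
    [0.8, 0, 0, 0, 0],
    [0.7, 0, 0, 0, 0],
    [0.6, 0, 0, 0, 0],
    [0.6, 0, 0, 0, 0],
    [0.6, 0, 0, 0, 0],
    [0.6, 0, 0, 0, 0]
  ],
  "squeeze": 7
}}

```text
clock: 3.1
position: [0.4073, -0.1447, 0.0059]
ee_rot: [-1.57, 0.081, -0.082]
force: [-1.8, -0.6, 6.8]
width: 0.741
```

>>> {"fn": "send_rows", "kwargs": {
  "steps": [
    [0.6, 0, -1.0, -0.3, 0],
    [0.6, 0, -2.0, -0.6, 0],
    [0.6, 0, -2.9, -1.1, 0],
    [0.6, 0, -3.8, -1.5, 0],
    [0.6, 0, -4.6, -2.1, 0],
    [0.6, 0, -5.4, -2.8, 0],
    [0.6, 0, -6.1, -3.5, 0],
    [0.6, 0, -6.8, -4.3, 0],
    [0.6, 0, -6.8, -4.3, 0]
  ]
}}

```text
clock: 4.22
position: [0.4029, -0.1883, 0.0738]
ee_rot: [-1.57, 0.081, -0.083]
force: [-0.6, -0.7, -0.6]
width: 0.739
```

Run:
```python
from h import *
crop("side",270,150,180,140,4,"s3")
s=arm.observe();print(s['position'],s['force'],s['width'])
```

```text
[ 0.40298347 -0.18777328  0.07356798] [-0.70909097 -0.94986474 -2.84407718] 0.7385246554219158
```

View pics/s3.png

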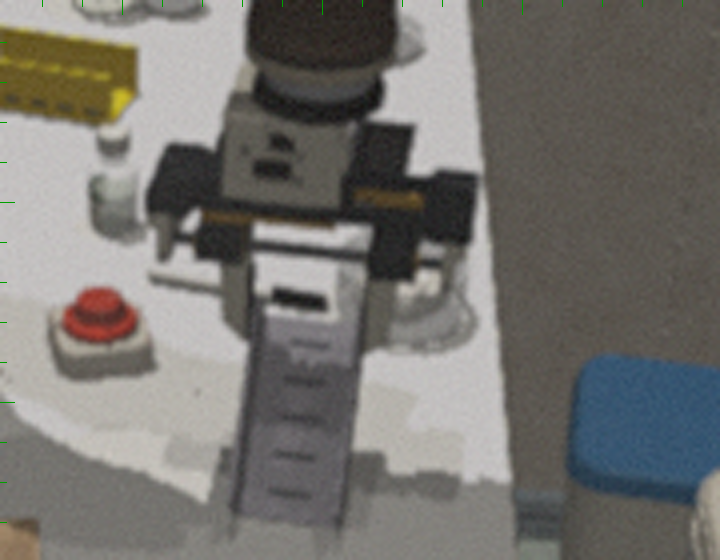

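>>> {"fn": "send_rows", "kwargs": {
  "steps": [
    [0.6, 0, -0.6, -0.9, 0],
    [0.6, 0, -1.1, -1.7, 0],
    [0.6, 0, -1.5, -2.6, 0],
    [0.6, 0, -1.9, -3.6, 0],
    [0.6, 0, -2.2, -4.6, 0],
    [0.6, 0, -2.4, -5.6, 0],
    [0.6, 0, -2.5, -6.6, 0],
    [0.6, 0, -2.5, -7.6, 0],
    [0.6, 0, -2.4, -8.6, 0],
    [0.6, 0, -2.2, -9.6, 0],
    [0.6, 0, -2.2, -9.6, 0]
  ]
}}

```text
clock: 5.65
position: [0.3925, -0.2837, 0.095]
ee_rot: [-1.569, 0.082, -0.082]
force: [0.0, 1.4, -3.5]
width: 0.742
```

Run:
```python
from h import *
crop("side",270,150,180,140,4,"s4")
s=arm.observe();print(s['position'],s['force'],s['width'])
```

```text
[ 0.39270096 -0.28297881  0.09509859] [-0.72717507 -0.1985019  -4.70774077] 0.7382438323690179
```

View pics/s4.png

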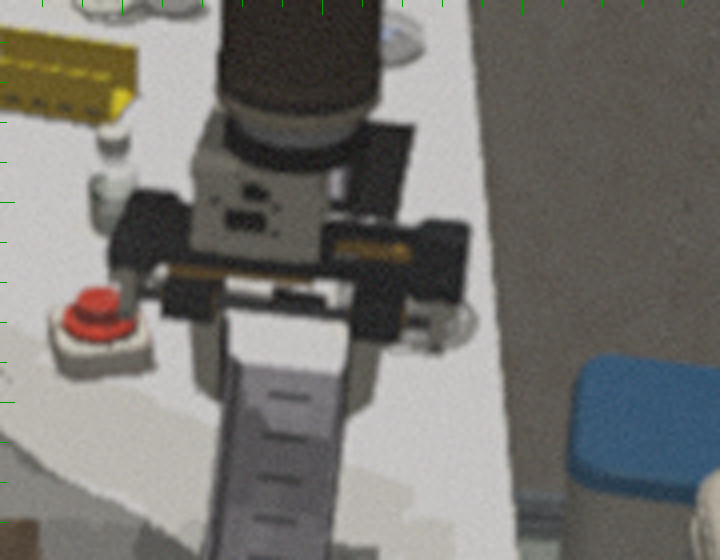

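Run:
```python
from h import *
s=arm.observe(); g=s['position']+[0,0,.019]
ya=np.array([.1035,.9946,0]); xa=np.array([.9946,-.1035,0]); zz=np.array([0,0,1.])
# vertical hypothesis: web outer face +24.5 along ya, flange tip -21.5; bottom at -115
P=[g+xa*x+ya*y+zz*h for x in (-.034,.034) for y in (.0245,-.0215) for h in (.015,-.115)]
pp=proj("side",P);print(np.array(P)[:,2].round(3),pp.round(0).tolist())
crop("side",280,200,130,110,6,"s5",pp)
crop("top",300,150,180,120,4,"t5")
```

```text
[ 0.129 -0.001  0.129 -0.001  0.129 -0.001  0.129 -0.001] [[328.0, 238.0], [327.0, 282.0], [324.0, 250.0], [323.0, 294.0], [357.0, 242.0], [354.0, 285.0], [355.0, 253.0], [352.0, 298.0]]
```

View pics/s5.png

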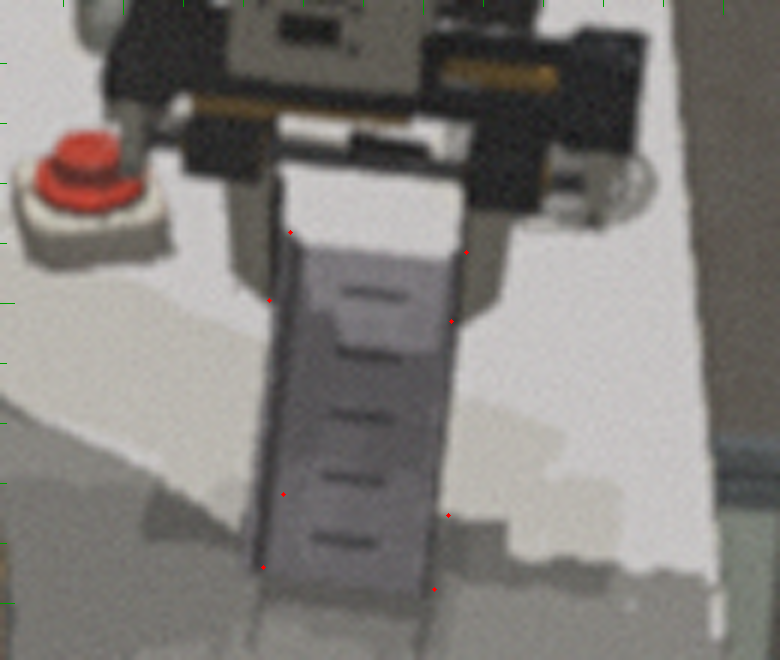

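View pics/t5.png

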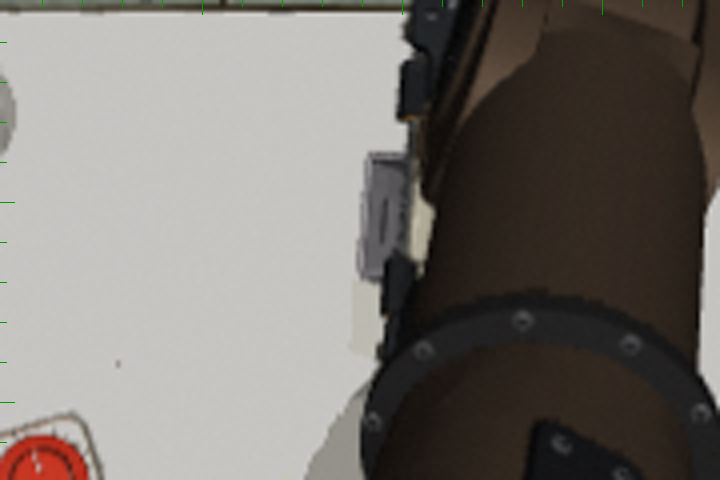

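```bash
cat >> h.py <<'E'
def tilt_fit(obs, th0, L0=.115, h0=.0245, g=None, rel=True):
    """obs: (x mm, l mm from B, h mm above web outer), uv side"""
    s=arm.observe(); g=s['position']+[0,0,.019]
    M=R.from_rotvec(s['ee_rot']).as_matrix(); xa=M[:,0]; ya=M[:,2]; zz=np.array([0,0,1.])
    O=np.array([o[0] for o in obs])/1e3; U=np.array([o[1] for o in obs],float)
    def P(p):
        th,l0,h0,x0=p; dl=O[:,1]-l0; dh=O[:,2]-h0
        u=ya*np.cos(th)+zz*np.sin(th); v=-ya*np.sin(th)+zz*np.cos(th)
        return g+np.outer(O[:,0]+x0,xa)+np.outer(dl,u)+np.outer(dh,v)
    r=least_squares(lambda p:np.r_[(proj("side",P(p))-U).ravel(),(p[1]-L0)/.004,(p[2]-h0)/.004],[th0,L0,h0,0])
    p=r.x; Z=P(p)[:,2]
    return np.degrees(p[0]),p[1:],r.fun.round(1),Z.round(3)
E
python3 - <<'E'
from h import *
A=lambda X,Y:(280+X/6-.5,200+Y/6-.5)
print(tilt_fit([((-30,130,4),A(302,243)),((30,130,4),A(453,262)),((-30,0,4),A(270,572)),((30,0,4),A(425,593))],1.0))
E
```

```text
(np.float64(64.2919227824416), array([ 0.11206694,  0.0246907 , -0.00020522]), array([-0.1,  0.5,  0.4,  0.3,  0.1, -0.1, -0.5, -0.3, -0.7,  0. ]), array([0.121, 0.121, 0.004, 0.004]))
```

>>> {"fn": "send_rows", "kwargs": {
  "steps": [
    [0.6, 0, -0.3, 0, 0],
    [0.6, 0, -0.6, -0.0, 0],
    [0.6, 0, -0.6, 0, 0],
    [0.6, 0, -0.6, 0, 0]
  ],
  "squeeze": 3.5
}}

```text
clock: 6.3
position: [0.3929, -0.2828, 0.1014]
ee_rot: [-1.569, 0.081, -0.081]
force: [-1.2, 0.2, -4.0]
width: 0.741
```

Run:
```python
from h import *
crop("side",280,200,130,110,6,"s6")
s=arm.observe();print(s['position'],s['force'],s['width'])
```

```text
[ 0.39284355 -0.28282494  0.10132543] [ 0.68963807  0.48372139 -3.95496997] 0.74057291744768
```

View pics/s6.png

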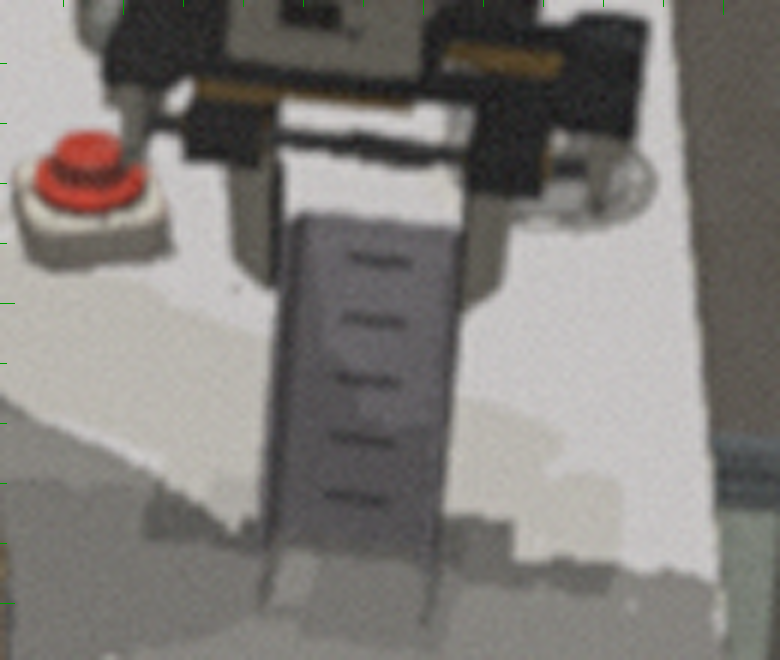

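Run:
```python
from h import *
A=lambda X,Y:(280+X/6-.5,200+Y/6-.5)
print(tilt_fit([((-30,130,4),A(300,214)),((30,130,4),A(457,232)),((-30,0,4),A(275,540)),((30,0,4),A(438,560)),((-34,0,46),A(263,607)),((34,0,46),A(430,627))],1.0))
```

```text
(np.float64(73.15125755083581), array([0.11220318, 0.02036795, 0.00190773]), array([ 0.8,  2.9,  0.6,  2.9,  1.1,  0.7, -1. ,  0.5, -1.5, -3.6,  0.1,
       -3.1, -0.7, -1. ]), array([0.133, 0.133, 0.008, 0.008, 0.02 , 0.02 ]))
```

>>> {"fn": "send_rows", "kwargs": {
  "steps": [
    [0.6, 0, 0, 0.5, 0],
    [0.6, 0, 0, 1.3, 0],
    [0.6, 0, 0, 2.5, 0],
    [0.6, 0, 0, 4, 0],
    [0.6, 0, 0, 5.5, 0],
    [0.6, 0, 0, 7, 0],
    [0.6, 0, 0, 8.5, 0],
    [0.6, 0, 0, 9.3, 0],
    [0.6, 0, 0, 9.5, 0],
    [0.6, 0, 0, 9.5, 0],
    [0.6, 0, 0.4, 9.5, 0],
    [0.6, 0, 0.7, 9.2, 0],
    [0.6, 0, 0.7, 8.8, 0],
    [0.6, 0, 0.7, 8.4, 0],
    [0.6, 0, 0.7, 8.0, 0],
    [0.6, 0, 0.7, 7.6, 0],
    [0.6, 0, 0.6, 7.2, 0],
    [0.6, 0, 0.6, 7.2, 0]
  ]
}}

```text
clock: 8.6
position: [0.4002, -0.2117, 0.0953]
ee_rot: [-1.569, 0.081, -0.081]
force: [0.5, -1.1, -4.4]
width: 0.739
```

Run:
```python
from h import *
crop("side",280,170,130,110,6,"s7")
s=arm.observe();print(s['position'],s['force'],s['width'])
```

```text
[ 0.40015116 -0.21143191  0.09523509] [-0.32739279 -0.32243522 -4.73997567] 0.7422723559376416
```

View pics/s7.png

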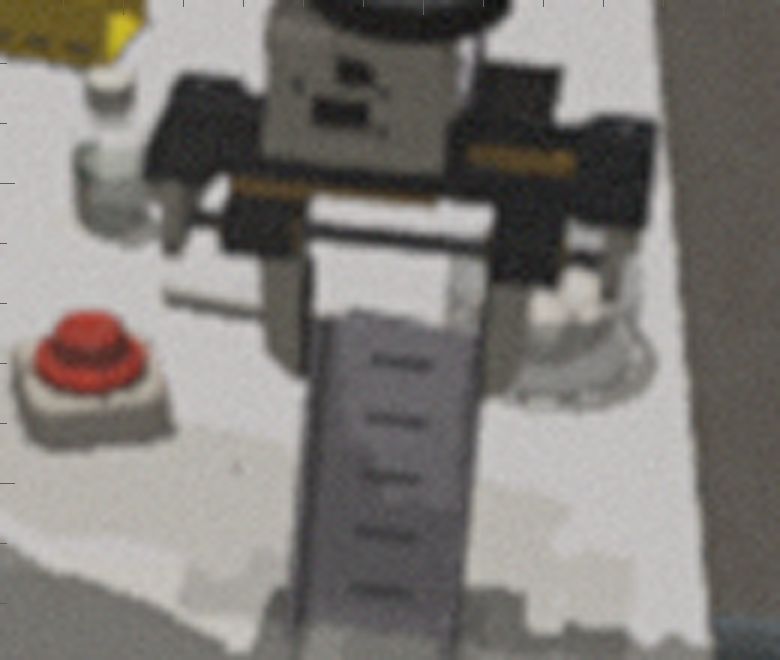

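Run:
```python
from h import *
A=lambda X,Y:(280+X/6-.5,170+Y/6-.5)
print(tilt_fit([((-30,130,4),A(332,314)),((30,130,4),A(480,334)),((-30,0,4),A(303,622)),((30,0,4),A(458,636))],1.2))
crop("side",300,230,100,80,8,"s8")
```

```text
(np.float64(71.87807968043445), array([0.11029567, 0.02520838, 0.00079534]), array([ 0.1,  0.8, -0. ,  0.2,  0.9, -0.4, -1.1,  0.2, -1.2,  0.2]), array([0.126, 0.126, 0.003, 0.003]))
```

View pics/s8.png

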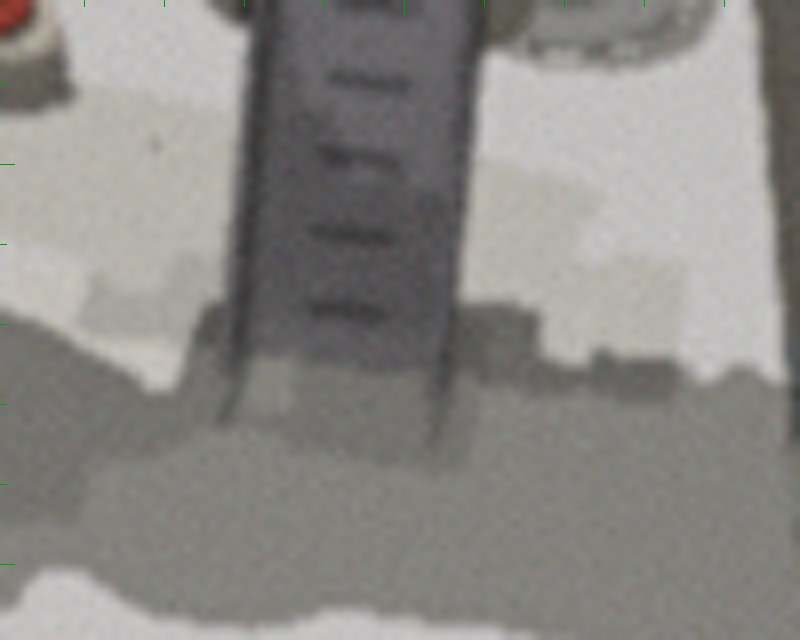

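>>> {"fn": "send_rows", "kwargs": {
  "steps": [
    [0.6, 0, 0.3, 0, 0],
    [0.6, 0, 0.4, -0.3, 0],
    [0.6, 0, 0.4, -0.7, 0],
    [0.6, 0, 0.4, -1.1, 0],
    [0.6, 0, 0.4, -1.5, 0],
    [0.6, 0, 0.5, -1.9, 0],
    [0.6, 0, 0.5, -2.3, 0],
    [0.6, 0, 0.6, -2.7, 0],
    [0.6, 0, 0.6, -3.1, 0],
    [0.6, 0, 0.6, -3.5, 0],
    [0.6, 0, 0.6, -3.5, 0]
  ]
}}

```text
clock: 10.07
position: [0.3963, -0.2462, 0.089]
ee_rot: [-1.569, 0.082, -0.081]
force: [-0.1, -0.1, -3.2]
width: 0.743
```

Run:
```python
from h import *
crop("side",280,190,130,110,6,"s9")
s=arm.observe();print(s['position'],s['force'],s['width'])
```

```text
[ 0.39629665 -0.24600248  0.089021  ] [ 0.52494504  0.8610379  -2.31120756] 0.7408455454137071
```

View pics/s9.png

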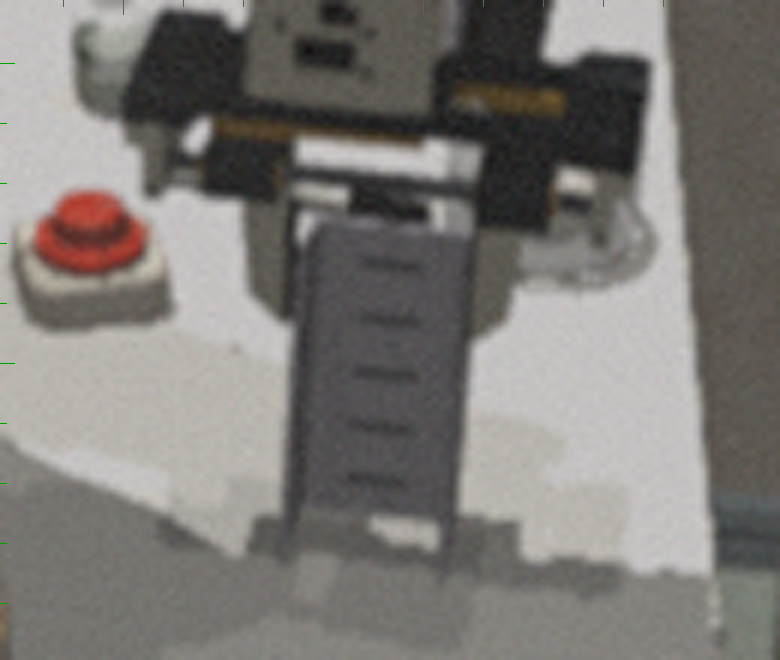

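Run:
```python
from h import *
A=lambda X,Y:(280+X/6-.5,190+Y/6-.5)
print(tilt_fit([((-30,130,4),A(317,222)),((30,130,4),A(468,238)),((-30,0,4),A(297,507)),((30,0,4),A(450,525)),((-34,0,46),A(287,555)),((34,0,46),A(442,575))],1.5))
```

```text
(np.float64(84.5062193435222), array([ 0.10299036,  0.03125907, -0.00026671]), array([ 0.1,  0.9,  0. ,  1. ,  1.2, -0.5, -0.5, -0.6, -1.5,  0.5,  0.5,
        0.7, -3. ,  1.7]), array([0.132, 0.132, 0.003, 0.003, 0.007, 0.007]))
```

>>> {"fn": "send_rows", "kwargs": {
  "steps": [
    [0.78, 0, 0, 0, 0],
    [0.85, 0, 0, 0, 0],
    [0.85, 0, 0, 0, 0],
    [0.85, 0, 0, 0, 0]
  ]
}}

```text
clock: 10.62
position: [0.3968, -0.2461, 0.0894]
ee_rot: [-1.569, 0.081, -0.081]
force: [0.2, -0.3, 0.4]
width: 0.852
```

Run:
```python
from h import *
crop("side",280,190,130,110,6,"s10")
s=arm.observe();print(s['position'],s['force'],s['width'])
```

```text
[ 0.39673968 -0.2460278   0.08938233] [ 0.48536979 -0.14981633 -0.36677344] 0.8440983856522849
```

View pics/s10.png

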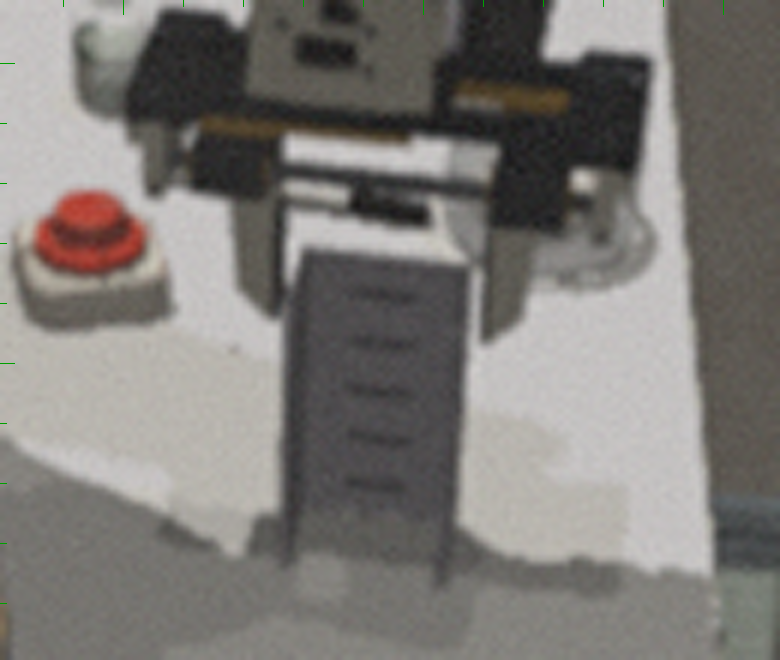

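Run:
```python
from h import *
A=lambda X,Y:(280+X/6-.5,190+Y/6-.5)
obs=[((-34,130,0),A(304,247)),((34,130,0),A(468,263)),((-30,0,4),A(298,510)),((30,0,4),A(450,527)),((-34,0,46),A(287,565)),((34,0,46),A(442,587))]
print(tilt_fit(obs,1.57,.108,.03))
s=arm.observe(); g=s['position']+[0,0,.019]
M=R.from_rotvec(s['ee_rot']).as_matrix(); xa=M[:,0]; ya=M[:,2]; zz=np.array([0,0,1.])
O=np.array([o[0] for o in obs])/1e3;U=np.array([o[1] for o in obs])
f=lambda p:np.array([.3967,-.246,0])+np.outer(O[:,0]+p[0],xa)+np.outer(O[:,1],zz)+np.outer(p[1]-O[:,2],ya)
r=least_squares(lambda p:(proj("side",f(p))-U).ravel(),[0,.03]); print(r.x,r.fun.round(1))
```

```text
(np.float64(89.9914208198), array([ 0.11257447,  0.02786886, -0.00165172]), array([ 0. , -0.8,  1.1, -0.3,  1. , -0.5, -0.7, -0.4, -1.6,  0.7,  0.2,
        0.5,  1.1, -0.5]), array([ 0.126,  0.126, -0.004, -0.004, -0.004, -0.004]))
[-0.00095789  0.02202801] [-0.1 -0.9  1.2 -0.4  0.9 -0.3 -0.6 -0.2 -1.7  0.9  0.2  0.7]
```

>>> {"fn": "send_rows", "kwargs": {
  "steps": [
    [0.85, 0, -0.5, 0, 0],
    [0.85, 0, -1.0, 0, 0],
    [0.7, 0, -1.0, 0, 0],
    [0.6, 0, -1.0, 0, 0],
    [0.6, 0, -1.0, 0, 0],
    [0.6, 0, -1.0, 0, 0],
    [0.6, 0, -1.0, 0, 0]
  ],
  "squeeze": 4
}}

```text
clock: 11.55
position: [0.3964, -0.2461, 0.0993]
ee_rot: [-1.569, 0.081, -0.081]
force: [-3.2, 0.5, 5.8]
width: 0.743
```

>>> {"fn": "send_rows", "kwargs": {
  "steps": [
    [0.6, 0, 0.1, -0.5, 0],
    [0.6, 0, 0.1, -1.0, 0],
    [0.6, 0, 0.0, -1.5, 0],
    [0.6, 0, 0.0, -2.1, 0],
    [0.6, 0, 0.05, -2.6, 0],
    [0.6, 0, 0.1, -3.1, 0],
    [0.6, 0, 0.15, -3.6, 0],
    [0.6, 0, 0.2, -4.2, 0],
    [0.6, 0, 0.2, -4.2, 0]
  ]
}}

```text
clock: 12.68
position: [0.3923, -0.2884, 0.0972]
ee_rot: [-1.569, 0.081, -0.082]
force: [-0.7, -0.4, 2.8]
width: 0.741
```

Run:
```python
from h import *
crop("side",280,190,130,110,6,"s11")
s=arm.observe();print(s['position'],s['force'],s['width'])
```

```text
[ 0.39237144 -0.28811391  0.09723775] [-0.13136807  0.64110977  1.57645742] 0.73968755041733
```

View pics/s11.png

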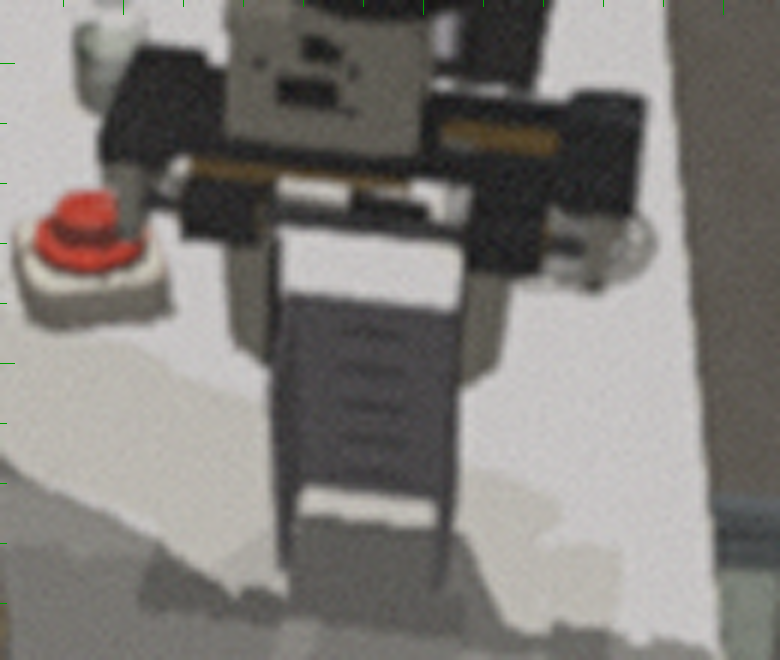

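>>> {"fn": "send_rows", "kwargs": {
  "steps": [
    [0.6, 0, 0.2, -1.0, 0],
    [0.6, 0, 0.4, -2.0, 0],
    [0.6, 0, 0.8, -3.0, 0],
    [0.6, 0, 1.2, -3.9, 0],
    [0.6, 0, 1.8, -4.8, 0],
    [0.6, 0, 2.4, -5.7, 0],
    [0.6, 0, 3.1, -6.5, 0],
    [0.6, 0, 3.8, -7.2, 0],
    [0.6, 0, 4.6, -7.8, 0],
    [0.6, 0, 5.5, -8.4, 0],
    [0.6, 0, 6.4, -8.8, 0],
    [0.6, 0, 7.4, -9.3, 0],
    [0.6, 0, 8.3, -9.6, 0],
    [0.6, 0, 9.0, -9.8, 0],
    [0.6, 0, 9.2, -9.8, 0],
    [0.6, 0, 9.2, -9.8, 0]
  ]
}}

```text
clock: 14.72
position: [0.3822, -0.3848, 0.0052]
ee_rot: [-1.569, 0.081, -0.08]
force: [-0.3, -0.9, -1.8]
width: 0.737
```

Run:
```python
from h import *
crop("side",260,190,170,140,4.7,"s12")
s=arm.observe();print(s['position'],s['force'],s['width'])
```

```text
[ 0.38216742 -0.3847498   0.00528525] [-0.60188353 -0.87712891 -2.38233934] 0.7390286772403071
```

View pics/s12.png

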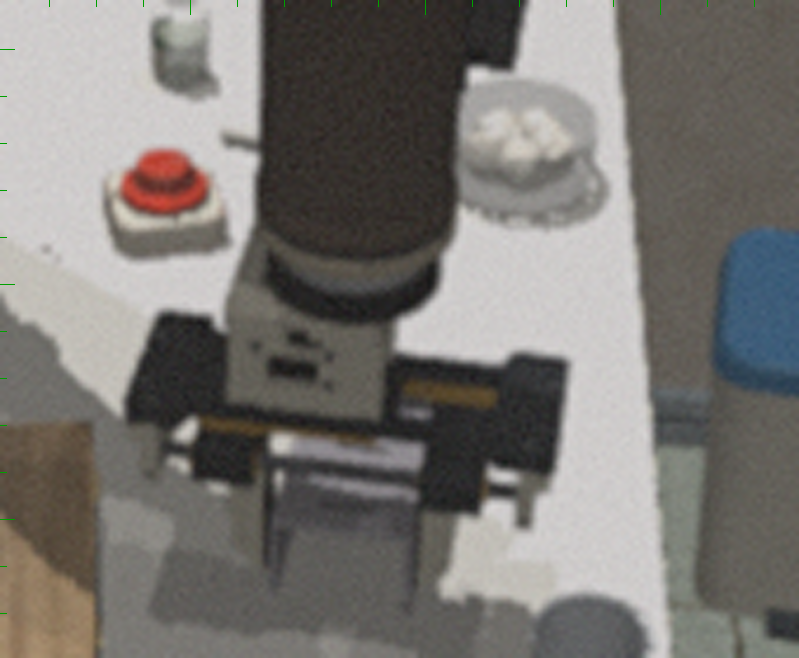

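>>> {"fn": "send_rows", "kwargs": {
  "steps": [
    [0.8, 0, 0, 0, 0],
    [0.9, 0, 0, 0, 0],
    [0.9, 0, -2, 0, 0],
    [0.9, 0, -6, 0, 0],
    [1, 0, -10, 2, 0],
    [1, 0, -12, 5.3, 0],
    [1, 0, -12, 9, 0],
    [1, 0, -12, 13, 0],
    [1, 0, -12, 15, 0],
    [1, 0, -12, 15, 0]
  ]
}}

```text
clock: 16.02
position: [0.3981, -0.2347, 0.1257]
ee_rot: [-1.569, 0.078, -0.079]
force: [-0.7, 0.5, 0.3]
width: 0.997
```

Run:
```python
from h import *
crop("side",290,220,130,110,6,"s13")
crop("top",330,160,140,100,5.5,"t13")
s=arm.observe();print(s['position'],s['force'],s['width'])
```

```text
[ 0.39775903 -0.23685446  0.12553966] [ 0.95438063 -0.36849532  0.19925209] 0.9970287751219438
```

View pics/s13.png

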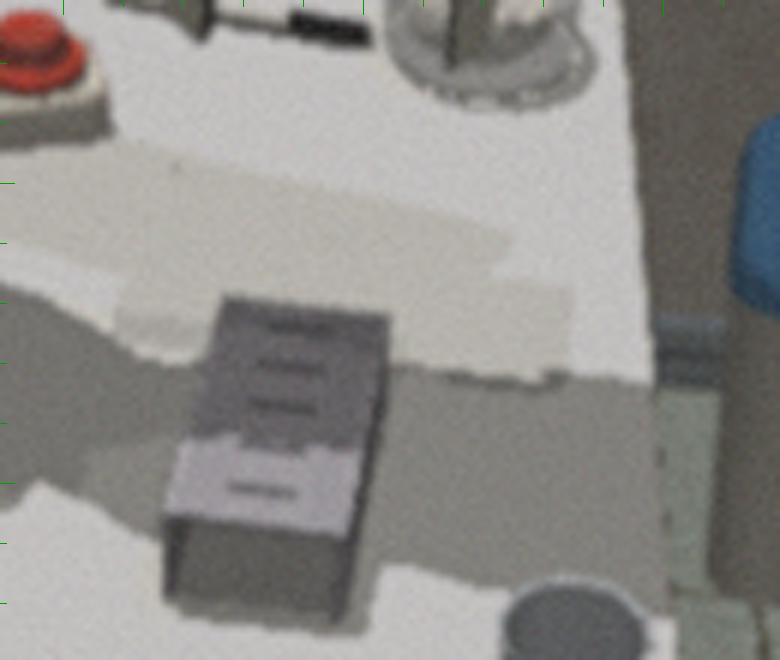

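View pics/t13.png

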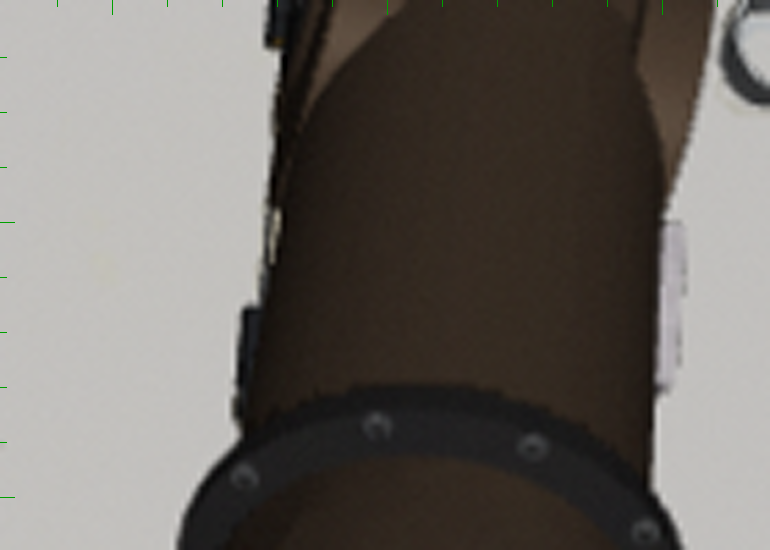

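Run:
```python
from h import *
A=lambda X,Y:(290+X/6-.5,220+Y/6-.5)
obs=[((-34,65,46),A(222,298)),((34,65,46),A(390,316)),((-34,-65,46),A(165,517)),((34,-65,46),A(350,534)),((-34,-65,0),A(166,602)),((34,-65,0),A(343,622))]
c,e=fit(obs,(.39,-.33),-.1,0,"side");print(c.round(4),e.round(2).tolist())
# side-camera bias check: project known initial objects? base now in side view
s=arm.observe();M=R.from_rotvec(s['ee_rot']).as_matrix();print(M.round(3).tolist(), M.T@(np.array([c[0],c[1],.02])-s['position']))
```

```text
[ 0.3878 -0.33   -0.0885] [[-0.24, -0.58], [0.08, -0.37], [-0.07, -0.87], [0.22, 0.12], [-0.44, 0.47], [0.43, 0.98]]
[[0.995, 0.0, 0.103], [-0.103, -0.001, 0.995], [0.0, -1.0, -0.001]] [-0.00031506  0.10559883 -0.09364755]
```

>>> {"fn": "send_rows", "kwargs": {
  "steps": [
    [1, 0, 0, -3, 0],
    [1, 0, 0, -7, 0],
    [1, 0, 0, -9.5, 0],
    [1, 0, 0, -9.5, 0],
    [1, 0, 4, -9.5, 0],
    [1, 0, 8, -9.5, 0],
    [1, 0, 11, -9.5, 0],
    [1, 0, 11.75, -9.5, 0],
    [1, 0, 11.75, -9.5, 0]
  ]
}}

```text
clock: 17.25
position: [0.3881, -0.3304, 0.0081]
ee_rot: [-1.569, 0.081, -0.081]
force: [-0.1, 0.5, -0.5]
width: 1.0
```

>>> {"fn": "send_rows", "kwargs": {
  "steps": [
    [0.8, 0, 0, 0, 0],
    [0.7, 0, 0, 0, 0],
    [0.6, 0, 0, 0, 0],
    [0.6, 0, 0, 0, 0],
    [0.6, 0, 0, 0, 0],
    [0.6, 0, 0, 0, 0]
  ],
  "squeeze": 20
}}

```text
clock: 18.0
position: [0.3881, -0.3309, 0.0085]
ee_rot: [-1.57, 0.081, -0.082]
force: [-2.0, 0.2, 7.3]
width: 0.737
```

>>> {"fn": "send_rows", "kwargs": {
  "steps": [
    [0.6, 0, -2, 0, 0],
    [0.6, 0, -5, 0, 0],
    [0.6, 0, -9, 1, 0],
    [0.6, 0, -12, 4, 0],
    [0.6, 0, -12, 8, 0],
    [0.6, -0.3, -12, 13, 0],
    [0.6, -0.5, -12, 18, 0],
    [0.6, -0.7, -12, 23, 0],
    [0.6, -0.9, -12, 28, 0],
    [0.6, -1.1, -12, 33, 0],
    [0.6, -1.3, -12, 38, 0],
    [0.6, -1.5, -12, 43, 0],
    [0.6, -1.6, -12, 48, 0],
    [0.6, -1.6, -12, 52, 0],
    [0.6, -1.6, -12, 54.3, 0],
    [0.6, -1.6, -12, 54.3, 0],
    [0.6, -1.6, -12, 54.3, 0]
  ]
}}

```text
clock: 20.12
position: [0.4274, 0.2101, 0.1274]
ee_rot: [-1.571, 0.082, -0.08]
force: [-1.0, 0.1, -4.0]
width: 0.739
```

Run:
```python
from h import *
crop("side",300,110,110,90,7,"s14")
crop("top",130,150,130,100,6,"t14")
s=arm.observe();print(s['position'],s['force'],s['width'])
```

```text
[0.42775939 0.20978536 0.12757453] [-0.6905112  -0.31688144 -3.98964311] 0.7390542860139746
```

View pics/s14.png

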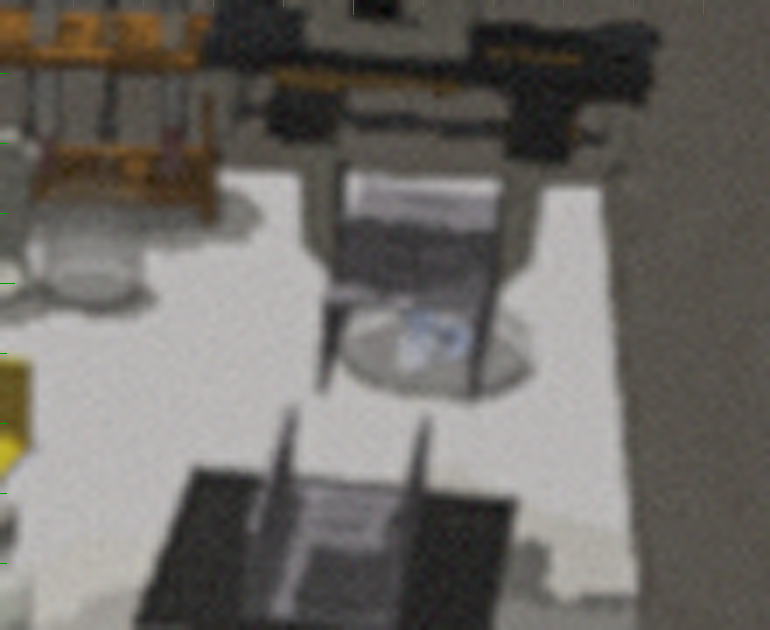

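View pics/t14.png

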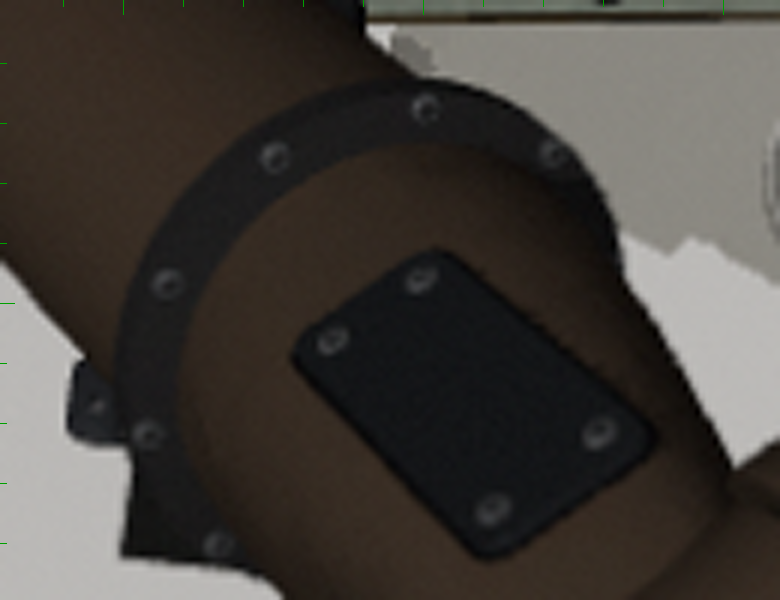

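Run:
```python
from h import *
s=arm.observe(); b=(.3992,.214,-.0902); yaw=-.1035
c=s['position']; zc=c[2]-.0085
P1=chan(c,yaw,zc); P2=chan(b,b[2],.004)
crop("side",315,140,80,70,9,"s15")
crop("side",315,140,80,70,9,"s15b",np.r_[proj("side",P1),proj("side",P2)])
```

```text
(no output)
```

View pics/s15.png

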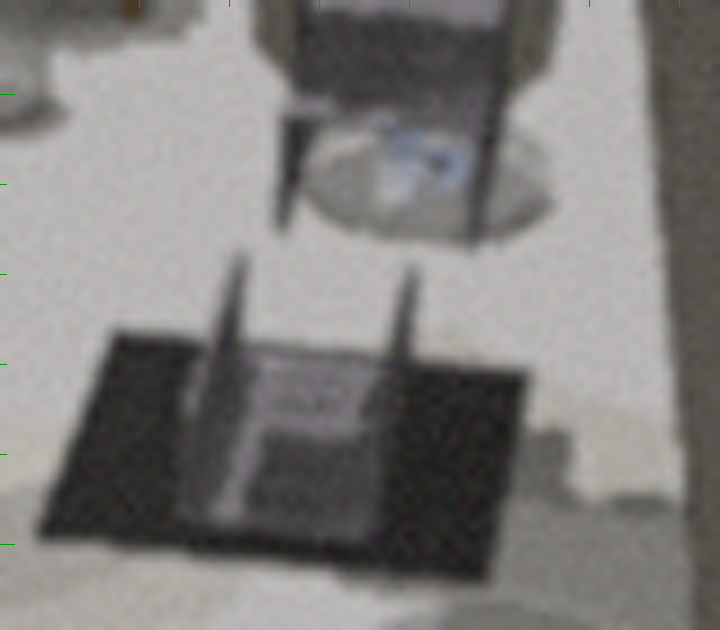

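View pics/s15b.png

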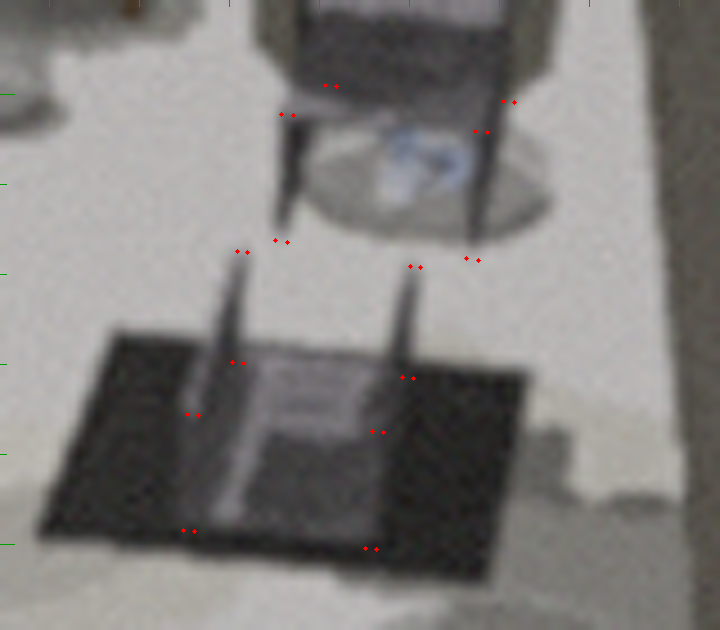

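>>> {"fn": "send_rows", "kwargs": {
  "steps": [
    [0.6, 0, 2, 0, 0],
    [0.6, 0, 4, 0, 0],
    [0.6, 0, 6, 0, 0],
    [0.6, 0, 7.5, 0, 0],
    [0.6, 0, 8.8, 0, 0],
    [0.6, 0, 9.8, 0, 0],
    [0.6, 0, 10.4, 0, 0],
    [0.6, 0, 10.7, 0, 0],
    [0.6, 0, 10.7, 0, 0]
  ],
  "squeeze": 10
}}

```text
clock: 21.45
position: [0.4279, 0.2112, 0.0209]
ee_rot: [-1.569, 0.081, -0.081]
force: [0.4, 0.3, -4.1]
width: 0.742
```

Run:
```python
from h import *
crop("side",315,130,80,70,9,"s16")
s=arm.observe();print(s['position'],s['force'],s['width'])
```

```text
[0.42806139 0.2112989  0.02103951] [ 0.38157629 -0.25291269 -3.41784908] 0.7386715223956001
```

View pics/s16.png

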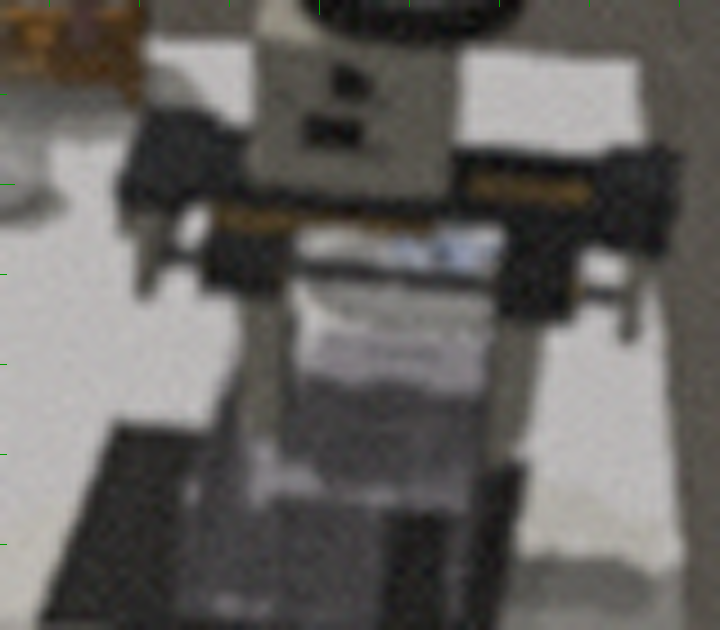

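>>> {"fn": "send_rows", "kwargs": {
  "steps": [
    [0.6, 0, 0.1, 0, 0],
    [0.6, 0, 0.2, 0, 0],
    [0.6, 0, 0.3, 0, 0],
    [0.6, 0, 0.4, 0, 0],
    [0.6, 0, 0.4, 0, 0]
  ]
}}

```text
clock: 22.12
position: [0.4278, 0.2111, 0.0167]
ee_rot: [-1.569, 0.081, -0.081]
force: [0.6, -0.4, -4.1]
width: 0.74
```

>>> {"fn": "send_rows", "kwargs": {
  "steps": [
    [0.6, 0, 0.1, 0, 0],
    [0.6, 0, 0.1, 0, 0]
  ]
}}

```text
clock: 22.38
position: [0.428, 0.2112, 0.0164]
ee_rot: [-1.569, 0.08, -0.081]
force: [-2.7, -1.8, 6.4]
width: 0.736
```

>>> {"fn": "send_rows", "kwargs": {
  "steps": [
    [0.76, 0, 0, 0, 0],
    [0.79, 0, 0, 0, 0],
    [0.79, 0, 0, 0, 0],
    [0.79, 0, -0.5, 0, 0],
    [0.79, 0, -1.5, 0, 0],
    [0.79, 0, -3.5, 0, 0],
    [0.79, 0, -6, 0, 0],
    [0.79, 0, -10, 0, 0],
    [0.79, 0, -10, 0, 0]
  ]
}}

```text
clock: 23.5
position: [0.4297, 0.2125, 0.119]
ee_rot: [-1.566, 0.077, -0.085]
force: [0.2, -0.6, 0.3]
width: 0.788
```

Run:
```python
from h import *
crop("side",315,140,80,70,9,"s17")
s=arm.observe();print(s['position'],s['force'],s['width'])
```

```text
[0.42886744 0.21164408 0.11747212] [-0.64150354  0.11295089 -0.49060467] 0.7899894673856735
```

View pics/s17.png

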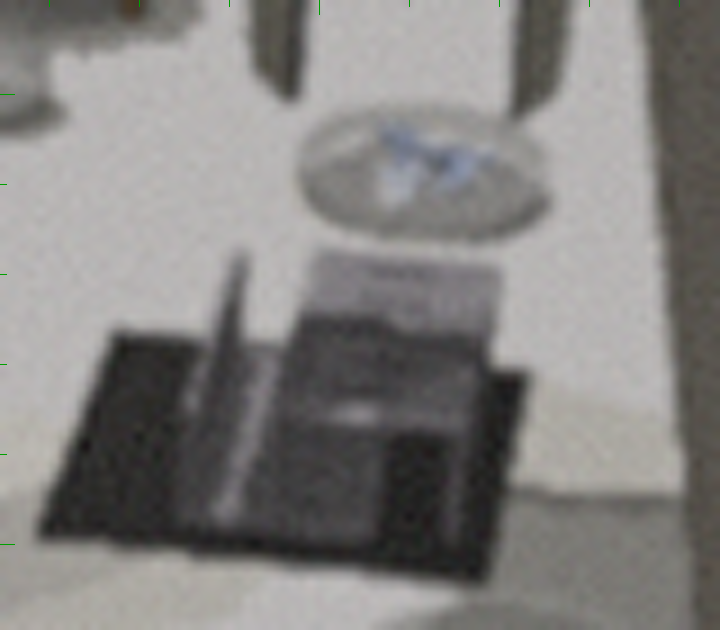

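>>> {"fn": "send_rows", "kwargs": {
  "steps": [
    [0.4, 2, 0, 0, 0],
    [0, 4, 0, 0, 0],
    [0, 5.9, 0, 0, 0],
    [0, 5.9, 0, 0, 0],
    [0, 5.9, 0, 0, 0],
    [0, 5.9, 3, 0, 0],
    [0, 5.9, 6, 0, 0],
    [0, 5.9, 8.5, 0, 0],
    [0, 5.9, 9.8, 0, 0],
    [0, 5.9, 9.8, 0, 0]
  ]
}}

```text
clock: 24.8
position: [0.4857, 0.205, 0.0174]
ee_rot: [-1.57, 0.082, -0.079]
force: [0.1, -0.3, 0.2]
width: 0.007
```

Run:
```python
from h import *
crop("side",315,130,90,75,8,"s18")
s=arm.observe();print(s['position'],s['force'],s['width'])
```

```text
[0.48632597 0.20537006 0.0181504 ] [-0.33937746 -1.0982466   0.52902908] 0.005949107494723232
```

View pics/s18.png

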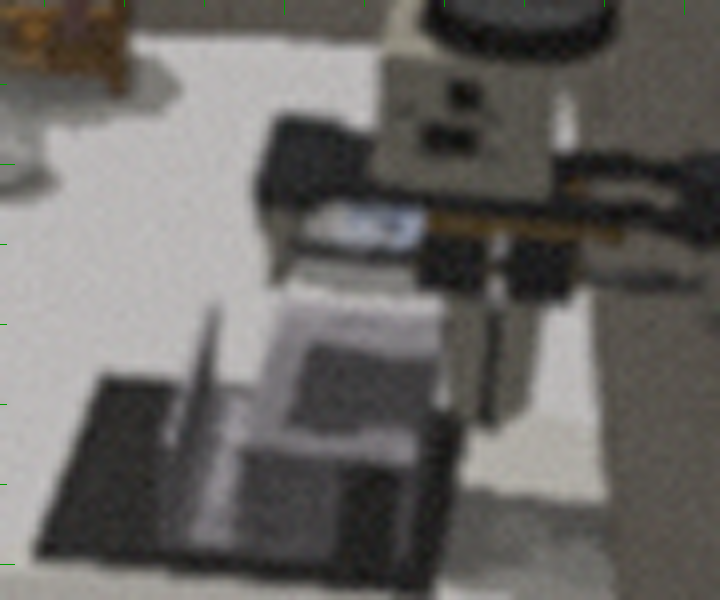

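>>> {"fn": "send_rows", "kwargs": {
  "steps": [
    [0, -0.3, 0, 0, 0],
    [0, -0.6, 0, 0, 0],
    [0, -0.8, 0, 0, 0],
    [0, -1.0, 0, 0, 0],
    [0, -1.2, 0, 0, 0],
    [0, -1.4, 0, 0, 0],
    [0, -1.6, 0, 0, 0],
    [0, -1.8, 0, 0, 0],
    [0, -2.0, 0, 0, 0],
    [0, -2.1, 0, 0, 0],
    [0, -2.1, 0, 0, 0]
  ]
}}

```text
clock: 26.22
position: [0.4657, 0.2074, 0.0179]
ee_rot: [-1.569, 0.081, -0.081]
force: [3.6, -0.6, 3.4]
width: 0.005
```

Run:
```python
from h import *
crop("side",315,130,90,75,8,"s19")
s=arm.observe();print(s['position'],s['force'],s['width'])
```

```text
[0.46568719 0.20736664 0.01785734] [ 3.91806554 -1.1348478   3.45805421] 0.00623656024844897
```

View pics/s19.png

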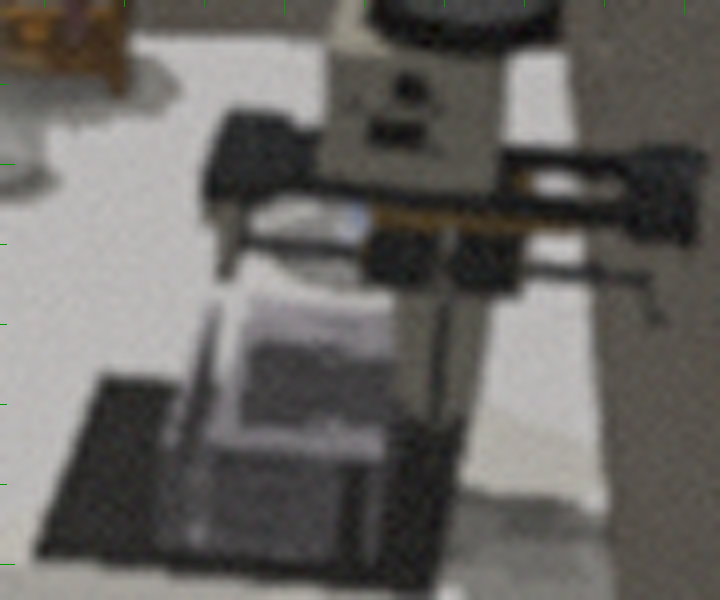

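>>> {"fn": "send_rows", "kwargs": {
  "steps": [
    [0, 0.5, 0, 0, 0],
    [0, 0.5, -4, 0, 0],
    [0.3, 0.5, -8, 0, 0],
    [0.6, 0, -10, 0, 0],
    [1, -3, -10, 0, 0],
    [1, -5, -10, 0, 0],
    [1, -6, -10, 0, 0],
    [1, -6, -10, 0, 0]
  ],
  "squeeze": 12
}}

```text
clock: 27.28
position: [0.4056, 0.2134, 0.1176]
ee_rot: [-1.57, 0.081, -0.08]
force: [0.5, 0.8, 0.8]
width: 0.609
```

Run:
```python
from h import *
crop("side",315,140,80,70,9,"s20")
s=arm.observe();print(s['position'],s['force'],s['width'])
```

```text
[0.40631389 0.21335167 0.11769773] [-0.13735961  1.00378367 -0.20571238] 0.651053934319813
```

View pics/s20.png

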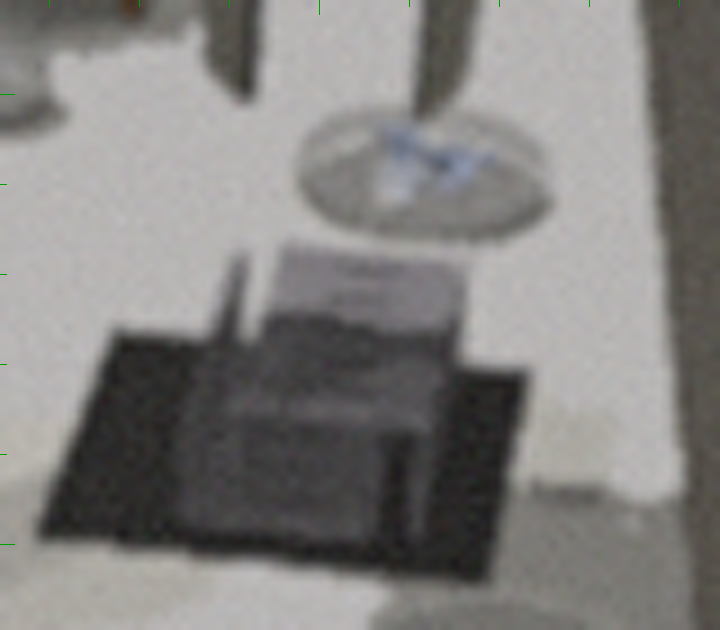

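>>> {"fn": "send_rows", "kwargs": {
  "steps": [
    [1, 0, 0, 0, 0],
    [1, 0, 0, 0, 0],
    [1, 0, 0, 0, 0],
    [1, 0, 0, 0, 0],
    [1, 0, 3, 0, 0],
    [1, 0, 5, 0, 0],
    [1, 0, 7, 0, 0],
    [1, 0, 9, 0, 0],
    [1, 0, 9.9, 0, 0],
    [1, 0, 9.9, 0, 0]
  ]
}}

```text
clock: 28.58
position: [0.4058, 0.2133, 0.0186]
ee_rot: [-1.57, 0.081, -0.08]
force: [-0.4, -0.2, 1.3]
width: 1.003
```

>>> {"fn": "send_rows", "kwargs": {
  "steps": [
    [0.95, 0, 0, 0, 0],
    [0.92, 0, 0, 0, 0],
    [0.9, 0, 0, 0, 0],
    [0.88, 0, 0, 0, 0],
    [0.86, 0, 0, 0, 0],
    [0.84, 0, 0, 0, 0],
    [0.82, 0, 0, 0, 0],
    [0.8, 0, 0, 0, 0],
    [0.78, 0, 0, 0, 0],
    [0.76, 0, 0, 0, 0],
    [0.74, 0, 0, 0, 0],
    [0.74, 0, 0, 0, 0],
    [0.74, 0, 0, 0, 0],
    [0.74, 0, 0, 0, 0]
  ],
  "squeeze": 15
}}

```text
clock: 30.32
position: [0.4019, 0.2142, 0.0191]
ee_rot: [-1.57, 0.082, -0.075]
force: [-17.1, 2.9, 18.5]
width: 0.782
```

>>> {"fn": "send_rows", "kwargs": {
  "steps": [
    [0.74, -0.2, 0, 0, 0],
    [0.74, -0.4, 0, 0, 0],
    [0.74, -0.4, 0, 0, 0]
  ]
}}

```text
clock: 30.7
position: [0.4017, 0.2142, 0.0192]
ee_rot: [-1.569, 0.08, -0.08]
force: [-1.8, 0.9, 7.7]
width: 0.78
```

>>> {"fn": "send_rows", "kwargs": {
  "steps": [
    [0.82, 0, 0, 0, 0],
    [0.9, 0, 0, 0, 0],
    [0.9, 0, 0, 0, 0],
    [0.9, 0, -2, 0, 0],
    [0.9, 0, -5, 0, 0],
    [0.9, 0, -9, 0, 0],
    [0.9, 0, -13, 0, 0],
    [0.9, 0, -13, -5, 0],
    [0.9, 0, -13, -10, 0],
    [0.9, 0, -13, -15, 0],
    [0.9, 0, -13, -20, 0],
    [0.9, 0, -13, -25, 0],
    [0.9, 0, -13, -31, 0],
    [0.9, 0, -13, -31, 0]
  ]
}}

```text
clock: 32.45
position: [0.3691, -0.0986, 0.1486]
ee_rot: [-1.57, 0.087, -0.086]
force: [0.2, 0.2, -0.5]
width: 0.898
```

Run:
```python
from h import *
crop("side",315,140,80,70,9,"s21")
crop("top",140,170,100,85,7,"t21")
cv2.imwrite("pics/top21.png",imaging.get_image("top"))
s=arm.observe();print(s['position'],s['force'],s['width'])
```

```text
[ 0.370204   -0.09389287  0.1488124 ] [-0.1478022   0.47140544 -0.26066499] 0.8980843143787713
```

View pics/s21.png

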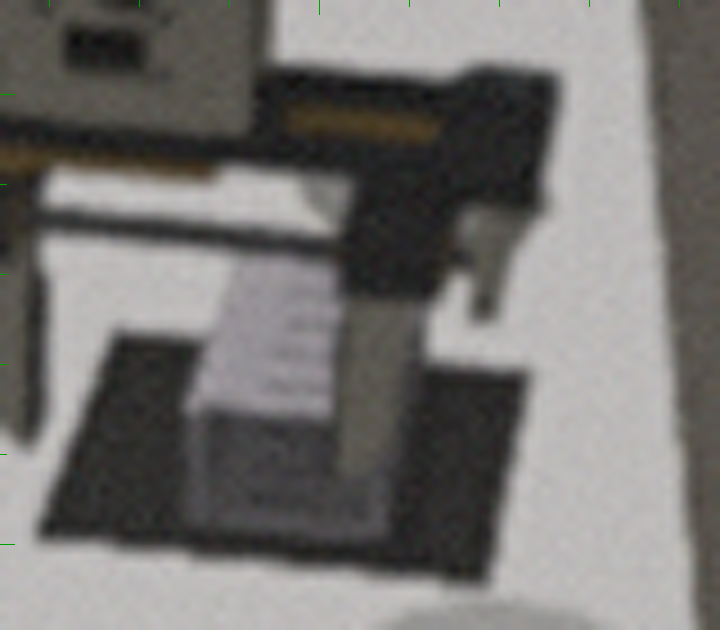

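View pics/t21.png

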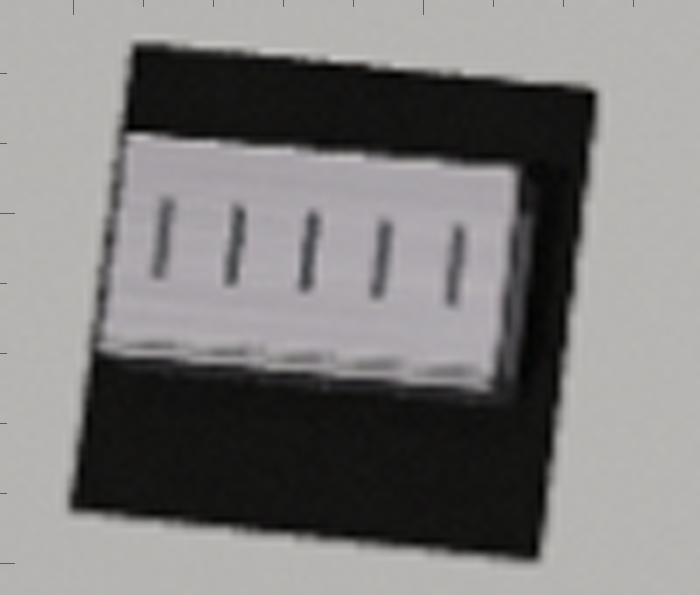

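View pics/top21.png

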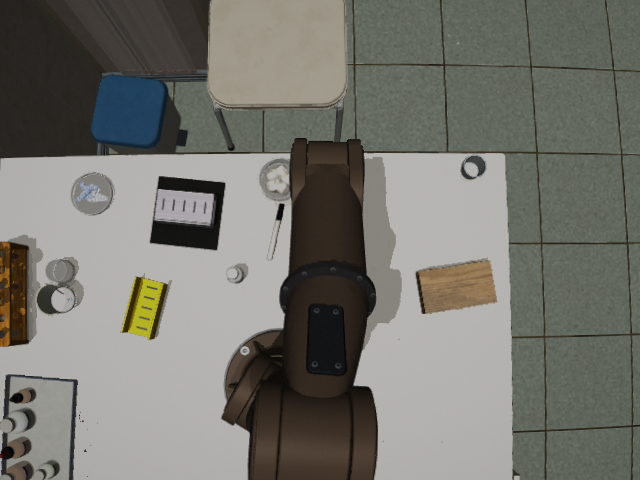

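Run:
```python
from h import *
B=lambda X,Y:(140+X/7-.5,170+Y/7-.5)
c,e=fit([((34,65,46),B(127,131)),((34,-65,46),B(520,165)),((-34,65,46),B(101,349)),((-34,-65,46),B(496,377))],(.4,.2),-.1,.008);print(c.round(4),e.round(1).tolist())
b,e=fit([((-34,65,46),B(99,356)),((-34,-65,46),B(493,392)),((-34,-65,0),B(516,407)),((34,-65,0),B(538,205))],(.4,.2),-.1,.004);print(b.round(4),e.round(1).tolist())
r=R.from_euler('z',-b[2]).as_matrix();print(r@np.r_[c[:2]-b[:2],0], arm.observe()['clock'])
im=imaging.get_image("top")
print("dish/cup now", w("top",[(279,179)],.045), w("top",[(473,167)],.052))
```

```text
[ 0.4035  0.2116 -0.0887] [[-0.3, 0.7], [-0.0, 0.3], [0.0, -0.9], [0.3, -0.2]]
[ 0.3997  0.2134 -0.0917] [[-0.1, -0.0], [0.1, -0.3], [0.0, 0.2], [-0.1, 0.2]]
[ 0.00394415 -0.00144072  0.        ] 32.6
dish/cup now [[ 0.46529125 -0.00288186  0.045     ]] [[ 0.49100409 -0.4448495   0.052     ]]
```

The final checks agree. The offset is 3.9 mm, the ends are about 1.4 mm out of level, and the pair is parallel within 0.003 rad. The gripper is clear, so I am handing in.

Run:
```python
from cell import arm
print(arm.observe()['dq'].round(3)); print(arm.sign_off())
```

```text
[-0.012  0.002 -0.005 -0.     0.002  0.001  0.004]
the job is handed in; nothing more can be done
None
```

The two channels are packed on the mat as one closed box, and the job was handed in with the clock at about 33 s of the allowed 72 s.

**What I did:**
- I stood the cover channel on its end under a light grip and tipped it over to lie open side down.
- I regripped it at its middle, carried it over the dish and lowered it about 29 mm to the side of the base, until it touched lightly (about 10 N change at the wrist).
- I pushed it sideways with shut fingers to about 14 mm off, then closed the jaws on the pair at 15 N.

**Last checks:**

| Check | Measured | Required |
|---|---|---|
| Sideways offset | 3.9 mm | at most 7 mm |
| Ends level | about 1.4 mm | within 10 mm |
| Parallel | about 0.003 rad | below 0.06 rad |
| Jaw opening when closed on the pair | 72 mm | 72 mm is the narrowest box |

- **Seating:** the final pictures look fully seated, but I did not measure the 50 mm height separately.
- **Bystanders:** the dish and the cup stood where they were at the start. The dish, read by eye, came out 2 mm different; that is one pixel.
- **Gripper:** open and clear of everything at the end.

**Checks that disagreed:** on the first lift the cover stuck in the grip at 64° instead of swinging upright; a lighter grip and pressing it on the bench put that right. Before the set-down, the side camera showed both channels about 1 pixel off the calculated position. Both were off alike, so I trusted their relative position.

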